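Make up two cell-test kits

ROBOT

A 6-joint arm with a two-finger parallel gripper is mounted at the origin on the work surface. World frame = base frame: x ahead of the robot, y to its left, z up, the work surface at z = 0. Lengths are in m, angles in rad, forces in N, time in s.
With the tool pointing down it reaches from about 0.225 to 0.875 m from the base axis. Payload 3.4 kg.
Tool frame: the origin (TCP) lies at the very end of the fingers, on their centre line; the grasp point (between the pads) lies 19 mm behind it; z points along the fingers, y is the line along which they close (so a half turn about z gives the same grasp; the last joint's range is limited). The gripper opens to 85 mm and grips with 20 to 120 N. Pads are 22 mm wide; open, the fingers measure 114 mm over their backs; the gripper's body (76 mm by 85 mm) begins 54 mm behind the grasp point. The pads swing forward as they close: fully open they stand 13 mm farther back than shut.
Start: joints at [1.041, 0.276, 1.505, -0, 1.361, -0.121], TCP at [0.229, 0.528, 0.231] pointing down, gripper open.
Joint ranges: [-2.89, 2.89], [-0.75, 2.08], [0.22, 2.7], [-1.18, 4.32], [0.11, 2.71], [-2.7, 2.7]. Speed limits (rad/s): [2.57, 2.57, 3.14, 3.14, 3.14, 3.14].

INTERFACE

Orientations are given as a unit quaternion [w, x, y, z].
In Python, from rig import manip gives the robot as it stands. The module is installed in compiled form; this text tells all that it offers.
- The arm moves only by the tool play_rows, never from a script. Its argument "motion" is a list of rows, each a list of 5 numbers: the shift along the tool's x, y, z in units of 40 mm (1.0 is 40 mm), then the turn about the tool's z in units of 10 degrees (1.0 is 10 degrees), then the finger opening in mm, from 0 to 85.4. A call has 1 to 5 rows; each row is the pose to reach, as a shift and turn from the pose commanded when the call began, along the tool's axes at that moment; what a row does not reach only later rows make up. A row lasts 1/8 s, in which the tool goes at most 62.5 mm and 10.7 degrees, less where a joint would pass 70% of its speed; a pose out of reach is approached as far as the arm can. A call with a gripper value outside its range is refused whole. The fingers move at their own pace and stop on an object; "newtons" is the grip in N (left out, the last holds). Time passes only in rows, so rows that repeat a pose let the fingers close. It gives the time, the measured TCP pose, the force, the opening and the grip force at its end, in the units of the state.
- manip.get_state(): the state, without advancing time (a new reading comes with each control period).
- manip.get_image(name): name is "scene" or "top" or "wrist"; returns a dict with "img" (480x640x3 uint8, red, green, blue), "range_z" (480x640 float32, m along the optical axis (not along the pixel's ray), 0 where there is no reading), "fx", "fy", "cx", "cy" (pixels), "R" (3x3) and "t" (3): a world point X has camera coordinates R X + t. Camera axes: x right, y down, z forward; pixel columns grow to the right and rows downward; lengths in m; the calibration is good to about 2 mm. A picture is of the moment at which its call begins.
- manip.sign_off(): hands the job in; it is judged then, once.
The state is a dict: "clock": time; "qpos": joint angles; "qd": joint speeds; "effort": joint torques, N m; "position": TCP position; "ee_rot": TCP orientation; "contact_force": force on the tool from outside, world axes, zero at the start; "moment": the same for the moment, N m; "width": finger opening in m; "gripper_force": force on a finger pad.
Only numpy, scipy, OpenCV 4.12 (cv2) and the standard library are available. Lean on these libraries where they do the work, as an engineer would, in place of code of your own. Each camera call takes 0.05 s, during which the arm holds its last target. There are 200 camera calls.

TASK

Make up the kit trays for the next two cell tests. In the three-pocket tray put the flat pouch cell in the biggest pocket, the copper link in the long narrow pocket and the two-bolt clamp in the short end pocket; in the two-pocket tray stand the thick round cell upright in the round pocket and put the one-bolt clamp in the square pocket, every part right side up and seated on its pocket's floor. Set the cells down rather than drop them, and leave the thin round cell and the wrench where they are.

Things in the scene. Friction and masses are not known exactly. Their poses are not given: they have to be found in the camera images.
- pouch_cell: Flat silver lithium pouch cell with a band of yellow tape, lying flat: 96 mm long (x) over its tabs, 56 mm wide (y), 14 mm thick, 165 g. The full-thickness part runs from x = -48 to +36 mm; two thin tabs stick out at the +x end. Origin: centre of its underside; z up. It may lie either way round in its pocket. Grip it across its width (y).
- busbar: Copper link (busbar) with a square hump in the middle: 84 mm long (x), 20 mm wide (y), 75 g. Feet 4 mm thick at both ends; the hump, 40 mm long, is 22 mm high. Origin: centre of its underside; z up. Grip the hump across the width (y).
- long_clamp: The two-bolt terminal clamp: aluminium block 60 mm (x) by 32 mm (y) by 18 mm high, with two hex bolt heads on top reaching 28 mm, 140 g. Origin: centre of its underside; z up. Grip it across y.
- short_clamp: The one-bolt terminal clamp: aluminium block 36 mm (x) by 32 mm (y) by 18 mm high, one hex bolt head on top reaching 28 mm, 80 g. Origin: centre of its underside; z up. Grip it across y.
- thick_cell: The thick round cell, grey sleeve and silver ends, standing upright: diameter 33 mm, 61 mm high, 150 g. Origin: centre of its underside; z up its axis.
- thin_cell: The thin round cell, not part of either kit, to be left standing: diameter 18 mm, 65 mm high, 47 g. Origin: centre of its underside; z up its axis.
- wrench: Steel wrench, 150 mm long, lying on the bench beyond the trays, roughly across the robot's forward direction; to be left alone. Origin: middle of its underside; x along its length.
- tray3: Three-pocket grey plastic tray, 194 (x) by 146 (y) by 9 mm high, fixed. Origin: centre of underside, z up. Pockets dark, 6 mm deep, floors at z = 3 mm. Pocket centres (x, y) and sizes (x by y), mm: biggest (pouch cell) (-31, -27), 120 by 80; long narrow (copper link) (-31, 42), 106 by 46; short end pocket (two-bolt clamp, its length along tray y) (63, -25), 56 by 84. Paper label beside the last.
- tray2: Two-pocket grey plastic tray, 138 (x) by 70 (y) by 9 mm high, fixed. Origin: centre of underside, z up. Pockets dark, 6 mm deep, floors at z = 3 mm. Pocket centres (x, y), mm: round (thick cell) (-35, 0), diameter 56; square (one-bolt clamp) (32, 0), 60 by 56 (x by y).
Mind the look-alikes: they are no part of the job. What is shaped like the busbar but blue or pink is not meant.

How it is judged:
At the end, for the whole second after the job is handed in: Each of the five parts lies in its own pocket: origin within 14 mm of the pocket's centre along each tray axis, at most 2.5 mm above its floor, right side up within 0.1 rad, at rest, released. Thin cell upright and within 15 mm, wrench within 20 mm, of their starts (x of pouch_cell in the frame of tray3 between -0.045 and -0.017 m and y of pouch_cell in the frame of tray3 between -0.041 and -0.013 m and z of pouch_cell in the frame of tray3 between -0.001 and 0.0055 m and angle between each of pouch_cell, busbar, long_clamp, thick_cell, short_clamp, thin_cell's own z axis and vertical below 0.1 rad and linear speed of each of pouch_cell, busbar, long_clamp, thick_cell, short_clamp below 0.02 m/s and contact force between the fingers and pouch_cell below 0.1 N and x of busbar in the frame of tray3 between -0.045 and -0.017 m and y of busbar in the frame of tray3 between 0.028 and 0.056 m and z of busbar in the frame of tray3 between -0.001 and 0.0055 m and contact force between the fingers and busbar below 0.1 N and x of long_clamp in the frame of tray3 between 0.049 and 0.077 m and y of long_clamp in the frame of tray3 between -0.039 and -0.011 m and z of long_clamp in the frame of tray3 between -0.001 and 0.0055 m and contact force between the fingers and long_clamp below 0.1 N and x of thick_cell in the frame of tray2 between -0.049 and -0.021 m and y of thick_cell in the frame of tray2 between -0.014 and 0.014 m and z of thick_cell in the frame of tray2 between -0.001 and 0.0055 m and contact force between the fingers and thick_cell below 0.1 N and x of short_clamp in the frame of tray2 between 0.018 and 0.046 m and y of short_clamp in the frame of tray2 between -0.014 and 0.014 m and z of short_clamp in the frame of tray2 between -0.001 and 0.0055 m and contact force between the fingers and short_clamp below 0.1 N and distance of thin_cell from where it was at the start of the episode below 0.015 m and distance of wrench from where it was at the start of the episode below 0.02 m); the robot touches nothing.
It fails at once if the thin cell is knocked over or moved by more than 15 mm (distance of thin_cell from where it was at the start of the episode above 0.015 m or angle between thin_cell's own z axis and vertical above 0.3 rad).
It fails at once if the wrench is moved by more than 20 mm (distance of wrench from where it was at the start of the episode above 0.02 m).
It fails at once if a cell is dropped: falls free faster than 0.8 m/s (a fall of about 33 mm) ((linear speed of pouch_cell above 0.8 m/s and contact force between the fingers and pouch_cell below 0.05 N) or (linear speed of thick_cell above 0.8 m/s and contact force between the fingers and thick_cell below 0.05 N)).
It also fails if it takes over 138 s, if anything falls off the work surface, if the arm or the gripper's body presses on something with over 40 N, if the wrist force passes 120 N, or if a joint passes its speed limit or range.

## Working session

There is one attempt and no reset: what is moved stays moved. The work goes in short steps, Python scripts to look and compute and a tool call to move; the robot and the scene stay as the last step left them, time stands still between calls to the robot, and variables do not carry over. Pictures are saved under pics/ and viewed, at most 14 in all, crops included, and the job is handed in when it is done.

Besides the shell and the picture viewer there is one more tool, called after "Call:" as name(argument=value, ...), one argument or row to a line, values as JSON. play_rows: Moves the arm, as the interface text tells. Its arguments: {"type":"object","properties":{"motion":{"type":"array","items":{"type":"array","items":{"type":"number"}}},"newtons":{"type":"number"}},"required":["motion"]}

```bash
mkdir -p pics; python3 - <<'E'
from rig import manip
import cv2,pickle
s=manip.get_state();print(s)
for n in("top","scene"):
    d=manip.get_image(n);pickle.dump(d,open(n+'.pkl','wb'));cv2.imwrite(f'pics/{n}0.png',d['img'][:,:,::-1]);print(n,d['R'],d['t'],d['fx'],d['cx'],d['cy'])
E
```

```text
{'clock': 0.0, 'qpos': array([ 1.04097506e+00,  2.76610436e-01,  1.50616218e+00, -2.92896425e-05,
        1.36067820e+00, -1.21000439e-01]), 'qd': array([ 0.00075142, -0.00191687,  0.00070504,  0.00078434,  0.00081868,
       -0.00010523]), 'effort': array([-3.17922450e-04, -4.16770363e+01, -2.45802855e+01, -2.80499462e-04,
        1.11978062e-02,  2.09586307e-05]), 'position': array([0.22832062, 0.52714254, 0.23041933]), 'ee_rot': array([-2.83456332e-04,  2.02986793e-01,  9.79181035e-01, -8.84898188e-04]), 'contact_force': array([ 0.43116753, -0.0766981 , -0.22082103]), 'moment': array([-0.02667262, -0.04240004,  0.0113593 ]), 'gripper_force': 0.0, 'width': 0.08542967590329659}
top [[-0.00245969 -0.9999814  -0.00558162]
 [-0.99696934  0.00288621 -0.07774189]
 [ 0.07775656  0.00537348 -0.99695789]] [0.01254157 0.61887791 1.24234263] 515.0588242040337 316.3595295379115 240.99902138379014
scene [[-0.84023843  0.54200825  0.01504794]
 [ 0.28690253  0.4679721  -0.83587622]
 [-0.46009383 -0.69801803 -0.54871168]] [ 0.49298185 -0.13838944  1.45360416] 543.8757869886754 328.94421720012883 236.81675849361537
```

View pics/top0.png

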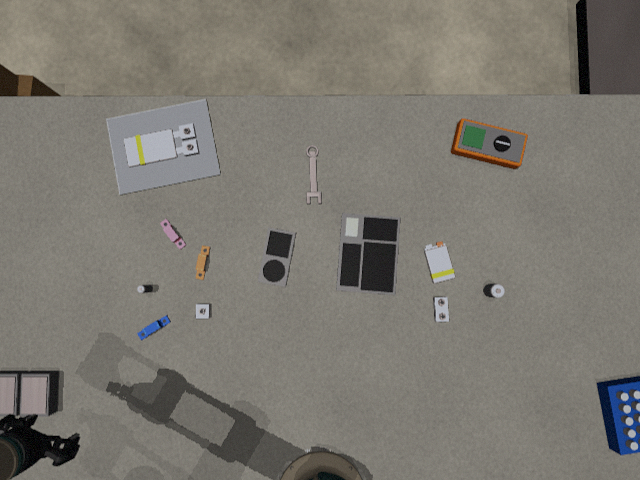

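View pics/scene0.png

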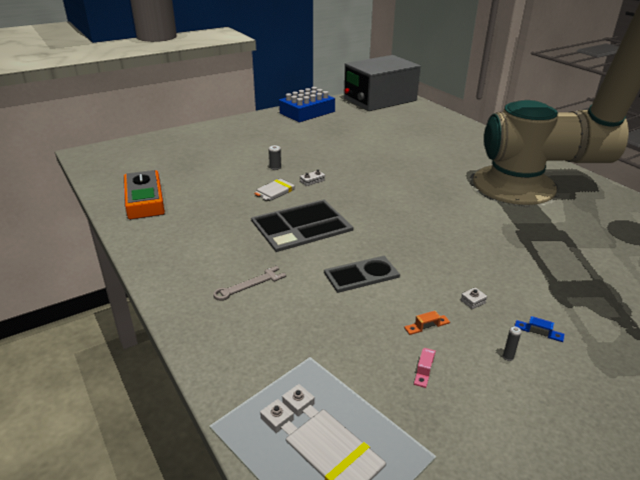

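The top view shows the orange copper link at (203,262), the one-bolt clamp at (203,311), and the thin cell at (145,289). Tray2 is near (280,258), tray3 near (369,254), and the pouch cell at (440,262). The two-bolt clamp is at (441,309) and the thick cell at (495,291). I'll enlarge both sides.

```bash
python3 - <<'E'
import cv2,pickle
d=pickle.load(open('top.pkl','rb'));im=d['img'][:,:,::-1]
cv2.imwrite('pics/L.png',cv2.resize(im[220:350,135:305],None,fx=4.5,fy=4.5,interpolation=cv2.INTER_CUBIC))
cv2.imwrite('pics/R.png',cv2.resize(im[205:330,335:512],None,fx=4.5,fy=4.5,interpolation=cv2.INTER_CUBIC))
E
```

```text
(no output)
```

View pics/L.png

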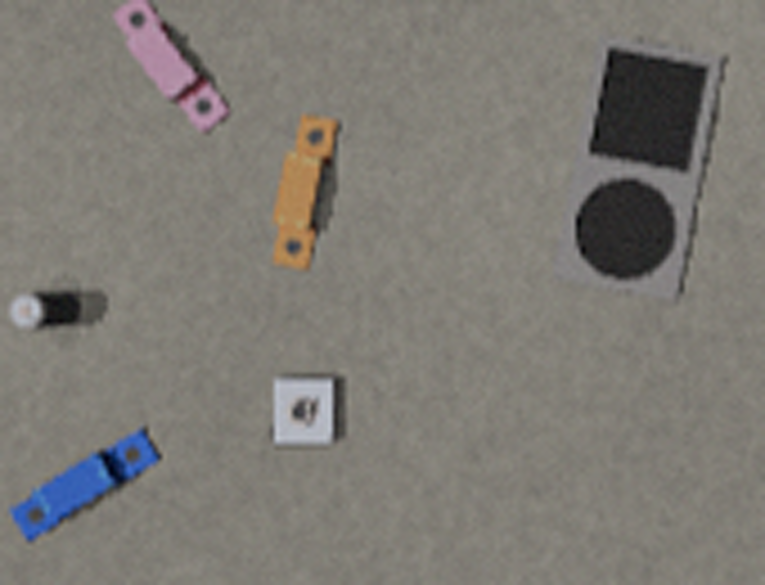

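View pics/R.png

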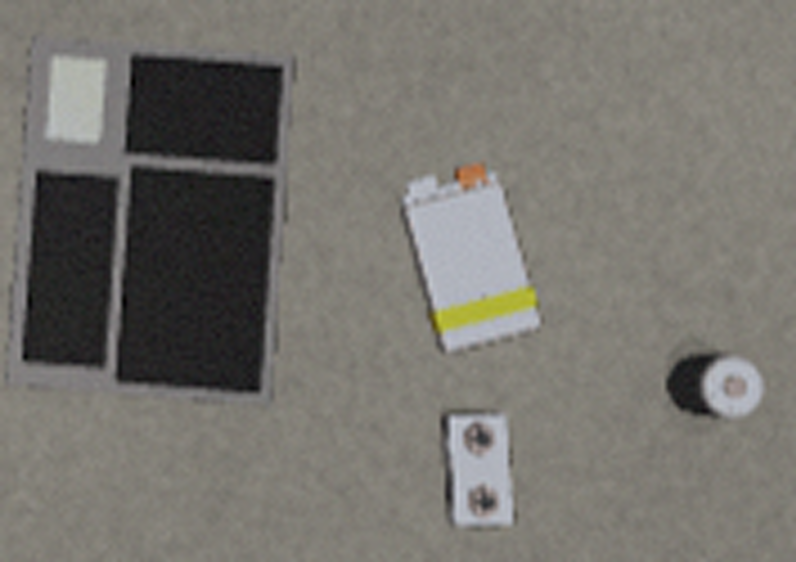

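The crops show all parts clearly, and tray axes +x run up the image. The pouch tabs also point up.

```bash
cat > h.py <<'E'
import numpy as np
def world(d,u,v,z):
    r=d['R'].T@np.array([(u-d['cx'])/d['fx'],(v-d['cy'])/d['fy'],1]);o=-d['R'].T@d['t']
    return (o+r*(z-o[2])/r[2])
E
python3 - <<'E'
import pickle,numpy as np
from h import world
d=pickle.load(open('top.pkl','rb'))
L=(135,220);R=(335,205)
P=lambda o,pts,z:np.array([world(d,o[0]+(u+.5)/4.5-.5,o[1]+(v+.5)/4.5-.5,z)[:2]*1e3 for u,v in pts])
def rect(n,o,pts,z): # order tl,tr,br,bl ; x axis up the picture
    p=P(o,pts,z);x=(p[0]+p[1]-p[2]-p[3])/2;y=(p[0]+p[3]-p[1]-p[2])/2
    print(n,p.mean(0).round(1),'L',np.linalg.norm(x).round(1),np.linalg.norm(y).round(1),'yaw',np.degrees(np.arctan2(x[1],x[0])).round(1),np.degrees(np.arctan2(-y[0],y[1])).round(1))
h=P(L,[(316,136),(293,247)],.004);x=h[0]-h[1];print('link',h.mean(0),np.linalg.norm(x),np.degrees(np.arctan2(x[1],x[0])))
rect('link2',L,[(305,115),(340,122),(308,270),(275,265)],.004)
rect('short',L,[(275,377),(334,377),(333,443),(275,443)],.018)
rect('t2sq',L,[(607,48),(707,67),(688,170),(590,153)],.009)
print('t2round',P(L,[(625,228)],.009))
rect('big',R,[(131,168),(274,178),(261,392),(117,381)],.009)
rect('narrow',R,[(37,173),(119,178),(104,367),(23,360)],.009)
rect('end',R,[(131,56),(282,67),(275,162),(126,152)],.009)
rect('pouch',R,[(405,200),(497,182),(540,327),(447,350)],.014)
rect('long',R,[(446,413),(507,413),(514,524),(455,526)],.018)
print('thick',P(R,[(733,386)],.061),'thin',P(L,[(27,311)],.065))
E
```

```text
link [568.42404908 295.54283987] 62.58908946453333 -10.913727391979394
link2 [567.6 294.1] L 84.0 19.2 yaw -11.0 -10.1
short [449.  290.8] L 35.6 31.9 yaw 0.4 -0.1
t2sq [613.1 104.9] L 58.5 55.7 yaw -9.6 -10.5
t2round [[547.60879014 117.37454695]]
big [ 555.8 -141.8] L 117.7 79.1 yaw -4.3 -4.3
narrow [561.6 -73.1] L 103.8 45.0 yaw -4.8 -4.4
end [ 649.9 -147.2] L 53.3 83.1 yaw -4.3 -4.2
pouch [ 563.4 -292.8] L 83.7 52.1 yaw 14.9 12.3
long [ 452.4 -294. ] L 60.4 32.5 yaw 2.9 0.8
thick [[ 497.64497044 -417.38096918]] thin [[503.63613023 426.89359661]]
```

```bash
cat >> h.py <<'E'
def go(x,y,z,psi,frm=None):
    """shift (units) from the present pose, or from frm=(x,y,z,psi), mm and deg"""
    if frm is None:
        from rig import manip
        s=manip.get_state();w,a,b,c=s['ee_rot'];p=s['position']*1e3
        ps=np.degrees(np.arctan2(w*w-a*a+b*b-c*c,2*(a*b-w*c)))
        print('now',p.round(1),'psi',round(ps,1),'q6',round(np.degrees(s['qpos'][5])),'w',round(s['width']*1e3,1),'F',s['contact_force'].round(1),'grip',round(s['gripper_force'],1),'t',round(s['clock'],1))
        frm=(*p,ps)
    q=np.radians(frm[3]);dx,dy=x-frm[0],y-frm[1]
    print('->',np.round([(-dx*np.sin(q)+dy*np.cos(q))/40,(dx*np.cos(q)+dy*np.sin(q))/40,(frm[2]-z)/40,(frm[3]-psi)/10],2))
E
python3 -c "
from h import go
go(449,291,90,90)"
```

```text
now [228.4 527.2 230.5] psi 66.6 q6 -7 w 85.5 F [0.4 0.2 0.1] grip 0.0 t 0.1
-> [-7.41 -3.23  3.51 -2.34]
```

Call:
play_rows(
  motion=[
    [-0.5,-0.2,0.2,0,60],
    [-1.4,-0.6,0.6,0,60],
    [-2.3,-1.0,1.0,0,60],
    [-3.2,-1.4,1.4,0,60],
    [-4.1,-1.8,1.8,0,60],
  ],
  newtons=60,
)

```text
clock: 0.72
position: [0.3514, 0.394, 0.1582]
ee_rot: [0.0, 0.203, 0.979, -0.001]
contact_force: [0.8, -1.0, -0.9]
width: 0.0603
gripper_force: 0.0
```

Call:
play_rows(
  motion=[
    [-0.9,-0.4,0.4,-0.6,60],
    [-1.8,-0.8,0.8,-1.2,60],
    [-2.7,-1.2,1.2,-1.8,60],
    [-3.31,-1.43,1.71,-2.34,60],
    [-3.31,-1.43,1.71,-2.34,60],
  ],
)

```text
clock: 1.35
position: [0.4492, 0.2882, 0.089]
ee_rot: [-0.002, 0.002, 1.0, -0.001]
contact_force: [-0.6, 0.4, -0.6]
width: 0.0599
gripper_force: 0.0
```

```bash
python3 - <<'E'
from h import go
from rig import manip
import cv2,pickle
go(449,291,60,90)
d=manip.get_image('wrist');pickle.dump(d,open('w1.pkl','wb'));cv2.imwrite('pics/w1.png',d['img'][:,:,::-1])
E
```

```text
now [449.2 288.2  89. ] psi 89.8 q6 -64 w 59.9 F [-0.6  0.4 -0.6] grip 0.0 t 1.4
-> [ 0.    0.07  0.72 -0.02]
```

View pics/w1.png

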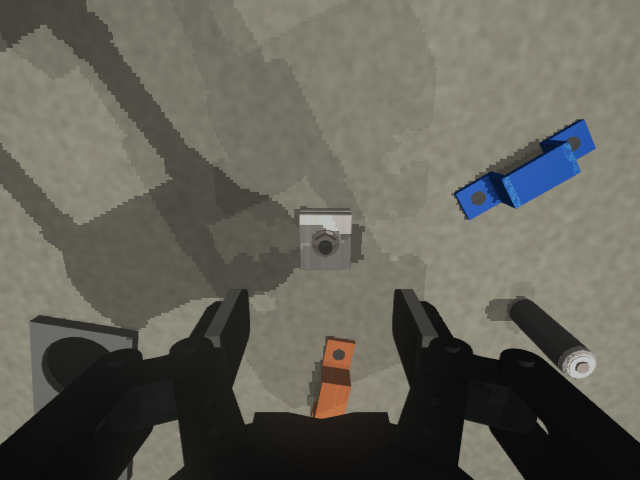

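The wrist view shows the clamp top around (326,240) and the fingertips near (236,291) and (404,291).

```bash
python3 - <<'E'
from h import world
import pickle,numpy as np
d=pickle.load(open('w1.pkl','rb'));rz=d['range_z']
for u,v in [(238,292),(232,293),(243,294),(401,292),(408,293),(397,294),(325,262),(305,225),(345,225)]:
    z=rz[v,u];c=np.array([(u-d['cx'])/d['fx']*z,(v-d['cy'])/d['fy']*z,z]);print(u,v,(d['R'].T@(c-d['t'])*1e3).round(1))
print('clamp', world(d,326,240,.018)*1e3)
E
```

```text
238 292 [438.6 255.8 101.6]
232 293 [438.2 253.8 103.2]
243 294 [438.2 258.3 104. ]
401 292 [438.7 319.6 101.9]
408 293 [438.6 322.1 103. ]
397 294 [440.1 318.3 100.7]
325 262 [458.5 290.6  19. ]
305 225 [434.5 278.6  19.4]
345 225 [434.7 302.7  19. ]
clamp [444.49283727 291.28577508  18.        ]
```

Call:
play_rows(
  motion=[
    [0.05,0.07,0.6,0,60],
    [0.05,0.07,1.2,0,60],
    [0.05,0.07,1.7,0,60],
    [0.05,0.07,2.1,0,60],
    [0.05,0.07,2.1,0,60],
  ],
)

```text
clock: 2.02
position: [0.4459, 0.2942, 0.0065]
ee_rot: [-0.001, 0.0, 1.0, -0.0]
contact_force: [0.1, -0.3, -0.5]
width: 0.06
gripper_force: 0.0
```

Call:
play_rows(
  motion=[
    [0,0,0,0,20],
    [0,0,0,0,20],
    [0,0,0,0,20],
    [0,0,0,0,20],
    [0,0,0,0,20],
  ],
)

```text
clock: 2.65
position: [0.4478, 0.2945, 0.0083]
ee_rot: [0.001, 0.0, 1.0, 0.001]
contact_force: [-2.0, 0.4, 6.0]
width: 0.0299
gripper_force: 60.0
```

```bash
python3 - <<'E'
from h import go
from rig import manip
import pickle,numpy as np
go(613,105,100,79.9)
d=manip.get_image('wrist');pickle.dump(d,open('w2.pkl','wb'));rz=d['range_z']
import cv2;cv2.imwrite('pics/w2.png',cv2.resize(d['img'][180:420,160:480,::-1],None,fx=2,fy=2))
E
```

```text
now [447.8 294.5   8.3] psi 90.0 q6 -64 w 29.9 F [-2.   0.4  6. ] grip 60.0 t 2.6
-> [-4.13 -4.74 -2.29  1.01]
```

View pics/w2.png

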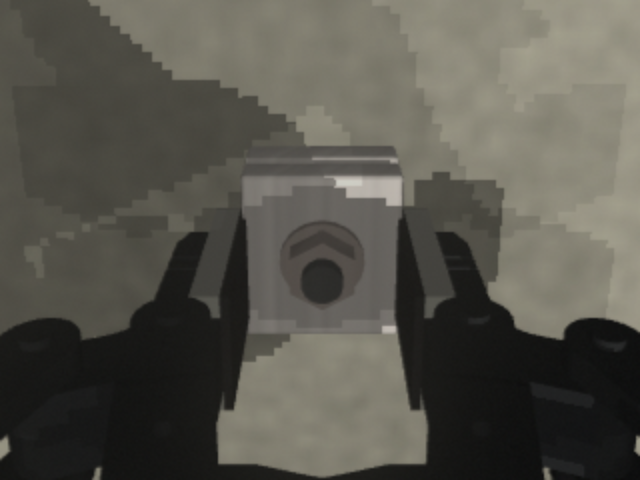

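The one-bolt clamp (crop, top face 245–400 × 175–330) sits between the pads, square to them. I'll lift it and check.

Call:
play_rows(
  motion=[
    [0,0,-0.3,0,20],
    [0,0,-0.9,0,20],
    [0,0,-1.6,0,20],
    [0,0,-2.2,0,20],
    [0,0,-2.2,0,20],
  ],
)

```text
clock: 3.32
position: [0.4487, 0.2948, 0.0972]
ee_rot: [0.002, 0.0, 1.0, 0.001]
contact_force: [0.6, -0.4, -0.7]
width: 0.0304
gripper_force: 59.7
```

Call:
play_rows(
  motion=[
    [-0.4,-0.5,0,0,20],
    [-1.0,-1.2,0,0,20],
    [-1.7,-2.0,0,0,20],
    [-2.4,-2.8,0,0,20],
    [-3.0,-3.5,0,0,20],
  ],
)

```text
clock: 3.95
position: [0.5674, 0.1527, 0.0937]
ee_rot: [-0.001, 0.0, 1.0, -0.0]
contact_force: [0.1, 0.9, -0.9]
width: 0.0297
gripper_force: 59.6
```

Call:
play_rows(
  motion=[
    [-0.5,-0.5,0,0.3,20],
    [-0.9,-0.9,0,0.7,20],
    [-1.13,-1.24,0,1.0,20],
    [-1.13,-1.24,0,1.0,20],
    [-1.13,-1.24,0,1.0,20],
  ],
)

```text
clock: 4.58
position: [0.6113, 0.1049, 0.0945]
ee_rot: [-0.001, 0.087, 0.996, 0.0]
contact_force: [-0.2, -0.1, -1.4]
width: 0.0302
gripper_force: 59.6
```

```bash
python3 - <<'E'
from h import go
from rig import manip
import pickle,numpy as np
go(613,105,12,79.9)
d=manip.get_image('wrist');pickle.dump(d,open('w3.pkl','wb'))
import cv2;cv2.imwrite('pics/w3.png',d['img'][:,:,::-1])
E
```

```text
now [611.3 104.9  94.5] psi 80.0 q6 -77 w 30.2 F [-0.2 -0.1 -1.4] grip 59.6 t 4.6
-> [-0.04  0.01  2.06  0.01]
```

View pics/w3.png

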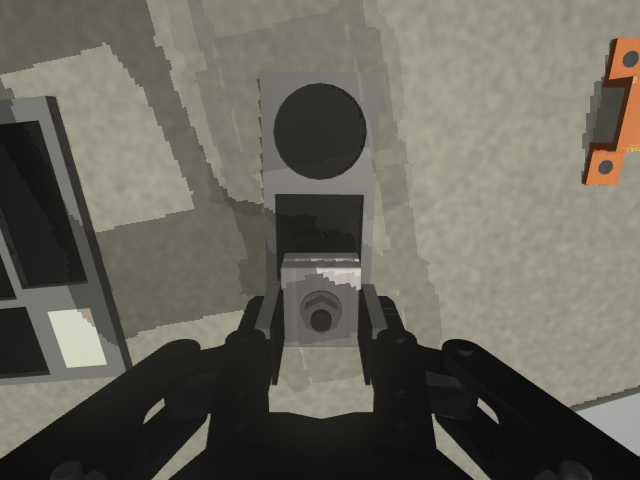

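The clamp hangs level at (322,305), lined up with the square pocket.

Call:
play_rows(
  motion=[
    [-0.04,0,0.6,0,20],
    [-0.04,0,1.2,0,20],
    [-0.04,0,1.7,0,20],
    [-0.04,0,2.0,0,20],
    [-0.04,0,2.05,0,20],
  ],
)

```text
clock: 5.25
position: [0.6132, 0.1046, 0.0124]
ee_rot: [-0.001, 0.087, 0.996, -0.0]
contact_force: [0.5, -0.5, -1.3]
width: 0.0299
gripper_force: 59.7
```

```bash
python3 -c "
from h import go
go(613,105,11.3,79.9)"
```

```text
now [613.2 104.6  12.4] psi 80.0 q6 -77 w 29.9 F [ 0.5 -0.5 -1.3] grip 59.7 t 5.2
-> [0.01 0.01 0.03 0.01]
```

Call:
play_rows(
  motion=[
    [0,0,0.04,0,20],
    [0,0,0.04,0,44],
    [0,0,0.04,0,44],
    [0,0,0.0,0,44],
    [0,0,-0.5,0,44],
  ],
)

```text
clock: 5.88
position: [0.6127, 0.104, 0.0321]
ee_rot: [-0.002, 0.087, 0.996, -0.0]
contact_force: [0.6, -0.8, -0.1]
width: 0.0437
gripper_force: 0.0
```

Call:
play_rows(
  motion=[
    [0,0,-0.6,0,44],
    [0,0,-1.3,0,44],
    [0,0.2,-1.7,0,44],
    [0,0.5,-1.7,0,44],
    [0,0.5,-1.7,0,44],
  ],
)

```text
clock: 6.5
position: [0.6168, 0.125, 0.0999]
ee_rot: [-0.001, 0.087, 0.996, 0.0]
contact_force: [0.5, -0.7, -0.2]
width: 0.044
gripper_force: 0.0
```

```bash
python3 -c "
from h import go
go(568,295,80,79.3)
from rig import manip
import pickle
pickle.dump(manip.get_image('wrist'),open('w4.pkl','wb'))"
```

```text
now [616.8 125.   99.9] psi 80.1 q6 -75 w 44.0 F [ 0.5 -0.7 -0.2] grip 0.0 t 6.5
-> [1.94 3.97 0.5  0.08]
```

Call:
play_rows(
  motion=[
    [0.4,0.8,0.1,0,50],
    [0.9,1.8,0.2,0,50],
    [1.4,2.8,0.3,0,50],
    [1.94,3.97,0.5,0.08,50],
    [1.94,3.97,0.5,0.08,50],
  ],
)

```text
clock: 7.18
position: [0.5661, 0.2965, 0.0788]
ee_rot: [-0.002, 0.092, 0.996, -0.0]
contact_force: [0.1, -0.9, 0.2]
width: 0.0497
gripper_force: 0.0
```

Call:
play_rows(
  motion=[
    [0,0,0,0,50],
    [0,0,0,0,50],
  ],
)

```text
clock: 7.42
position: [0.5689, 0.2925, 0.0807]
ee_rot: [-0.0, 0.095, 0.995, -0.0]
contact_force: [-0.8, -0.3, -0.4]
width: 0.0496
gripper_force: 0.0
```

```bash
python3 - <<'E'
from h import go
from rig import manip
import cv2,numpy as np
go(568,295,7,79.3)
d=manip.get_image('wrist');cv2.imwrite('pics/w5.png',d['img'][:,:,::-1])
E
```

```text
now [568.9 292.5  80.7] psi 79.1 q6 -58 w 49.6 F [-0.8 -0.3 -0.4] grip 0.0 t 7.4
-> [ 0.03  0.06  1.84 -0.02]
```

View pics/w5.png

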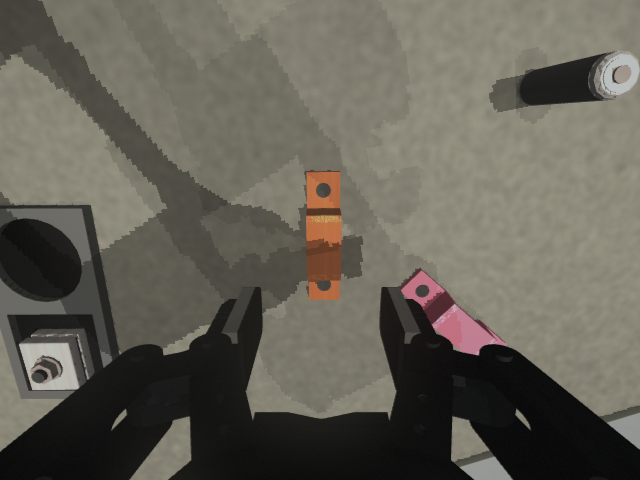

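The one-bolt clamp sits in its pocket at (50,360). The link is at (323,235), centred between the fingers, and the pink decoy is clear.

Call:
play_rows(
  motion=[
    [0.02,0.03,0.5,0,44],
    [0.02,0.03,1.0,0,42],
    [0.02,0.03,1.5,0,42],
    [0.02,0.03,1.84,0,42],
    [0.02,0.03,1.84,0,42],
  ],
)

```text
clock: 8.1
position: [0.5676, 0.2941, 0.0064]
ee_rot: [-0.001, 0.095, 0.995, -0.0]
contact_force: [-0.1, 0.7, -0.5]
width: 0.0421
gripper_force: 0.0
```

Call:
play_rows(
  motion=[
    [0,0,0,0,10],
    [0,0,0,0,10],
    [0,0,0,0,10],
    [0,0,0,0,10],
    [0,0,0,0,10],
  ],
)

```text
clock: 8.72
position: [0.5688, 0.2952, 0.0083]
ee_rot: [0.001, 0.094, 0.996, 0.0]
contact_force: [0.4, -1.5, 6.5]
width: 0.018
gripper_force: 58.9
```

```bash
python3 - <<'E'
from h import go
import numpy as np
# tray3 pose: from pocket centres
W=np.array([[555.8,-141.8],[561.6,-73.1],[649.9,-147.2]]);T=np.array([[-31,-27],[-31,42],[63,-25]])
a=np.radians(-4.4);R=np.array([[np.cos(a),-np.sin(a)],[np.sin(a),np.cos(a)]])
o=(W-T@R.T).mean(0);print('tray3',o,(T@R.T+o).round(1),'pouch body centre',R@[-37,-27]+o)
go(568,295,100,79.3)
go(*(R@[-31,42]+o),100,85.6)
E
```

```text
tray3 [ 589.02337918 -117.35091782] [[ 556.  -141.9]
 [ 561.3  -73.1]
 [ 649.9 -147.1]] pouch body centre [ 550.06101358 -141.43273809]
now [568.8 295.2   8.3] psi 79.2 q6 -58 w 18.0 F [ 0.4 -1.5  6.5] grip 58.9 t 8.7
-> [ 0.02 -0.01 -2.29 -0.01]
now [568.8 295.2   8.3] psi 79.2 q6 -58 w 18.0 F [ 0.4 -1.5  6.5] grip 58.9 t 8.7
-> [-1.54 -9.08 -2.29 -0.64]
```

Call:
play_rows(
  motion=[
    [0,0,-0.3,0,10],
    [0,0,-0.9,0,10],
    [0,0,-1.6,0,10],
    [0,0,-2.2,0,10],
    [0,-0.3,-2.3,0,10],
  ],
)

```text
clock: 9.35
position: [0.5668, 0.2841, 0.1012]
ee_rot: [0.002, 0.094, 0.996, 0.001]
contact_force: [0.7, -0.4, -0.9]
width: 0.0181
gripper_force: 58.8
```

Call:
play_rows(
  motion=[
    [-0.1,-0.8,0,0,10],
    [-0.3,-1.8,0,0,10],
    [-0.5,-2.8,0,0,10],
    [-0.7,-3.8,0,0,10],
    [-0.9,-4.8,0,0,10],
  ],
)

```text
clock: 9.98
position: [0.5635, 0.0861, 0.0982]
ee_rot: [-0.001, 0.094, 0.996, -0.0]
contact_force: [0.0, -0.0, -0.7]
width: 0.0177
gripper_force: 58.8
```

Call:
play_rows(
  motion=[
    [-0.1,-1.0,0,0,10],
    [-0.3,-2.0,0,-0.2,10],
    [-0.4,-3.0,0,-0.4,10],
    [-0.62,-3.9,0,-0.64,10],
    [-0.62,-3.9,0,-0.64,10],
  ],
)

```text
clock: 10.6
position: [0.5591, -0.0727, 0.0983]
ee_rot: [-0.001, 0.04, 0.999, -0.0]
contact_force: [-0.3, 0.3, -1.2]
width: 0.0178
gripper_force: 58.8
```

Call:
play_rows(
  motion=[
    [0,0,0,0,10],
    [0,0,0,0,10],
  ],
)

```text
clock: 10.85
position: [0.5596, -0.069, 0.0989]
ee_rot: [-0.001, 0.038, 0.999, 0.0]
contact_force: [-0.4, 0.4, -0.7]
width: 0.0176
gripper_force: 58.8
```

```bash
python3 - <<'E'
from h import go
from rig import manip
import cv2
go(561.3,-73.1,12,85.6)
d=manip.get_image('wrist');cv2.imwrite('pics/w6.png',d['img'][:,:,::-1])
E
```

```text
now [559.6 -69.   98.9] psi 85.6 q6 -100 w 17.6 F [-0.4  0.4 -0.7] grip 58.8 t 10.8
-> [-0.05 -0.1   2.17  0.  ]
```

View pics/w6.png

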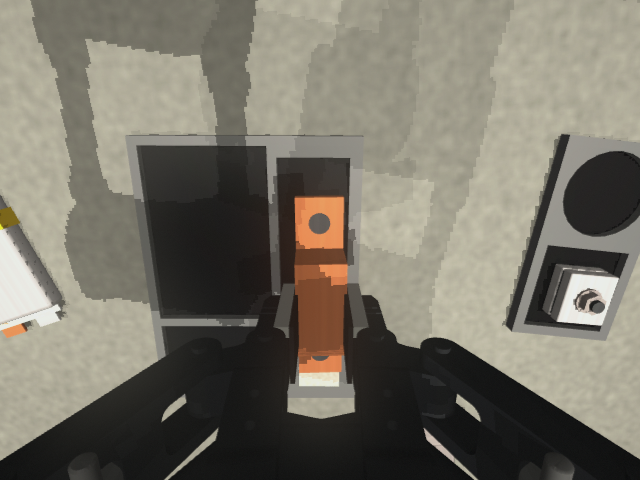

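The link hangs level above the long pocket, which spans (277–350, 158–) in the picture. Lowering it.

Call:
play_rows(
  motion=[
    [-0.05,-0.08,0.6,0,10],
    [-0.05,-0.08,1.2,0,10],
    [-0.05,-0.08,1.8,0,10],
    [-0.05,-0.08,2.15,0,10],
    [-0.05,-0.08,2.2,0,10],
  ],
)

```text
clock: 11.52
position: [0.5613, -0.0725, 0.0112]
ee_rot: [-0.001, 0.038, 0.999, 0.0]
contact_force: [-4.3, -0.0, 9.1]
width: 0.0177
gripper_force: 59.9
```

Call:
play_rows(
  motion=[
    [0,0,0,0,10],
    [0,0,0,0,32],
    [0,0,0,0,32],
    [0,0,-0.1,0,32],
    [0,0,-0.6,0,32],
  ],
)

```text
clock: 12.15
position: [0.561, -0.0731, 0.0347]
ee_rot: [-0.001, 0.039, 0.999, 0.0]
contact_force: [-0.2, -0.3, 0.6]
width: 0.0318
gripper_force: 0.0
```

Call:
play_rows(
  motion=[
    [0,0,-0.6,0,40],
    [0,0,-1.3,0,60],
    [0,0,-1.7,0,80],
    [0,0,-1.7,0,80],
    [0,0,-1.7,0,80],
  ],
)

```text
clock: 12.78
position: [0.5612, -0.0731, 0.1024]
ee_rot: [-0.001, 0.039, 0.999, 0.0]
contact_force: [0.5, 0.4, 0.1]
width: 0.0801
gripper_force: 0.0
```

```bash
python3 -c "
from h import go
go(563.4,-292.8,90,103.5)"
```

```text
now [561.2 -73.1 102.4] psi 85.6 q6 -100 w 80.1 F [0.5 0.4 0.1] grip 0.0 t 12.8
-> [-0.48 -5.47  0.31 -1.79]
```

Now to the pouch cell.

Call:
play_rows(
  motion=[
    [-0.1,-0.8,0,0,82],
    [-0.2,-1.8,0,0,82],
    [-0.3,-2.8,0,0,82],
    [-0.4,-3.8,0,0,82],
    [-0.48,-4.8,0.1,0,82],
  ],
)

```text
clock: 13.4
position: [0.5658, -0.2672, 0.0979]
ee_rot: [-0.001, 0.039, 0.999, 0.001]
contact_force: [1.0, 0.7, -1.4]
width: 0.0817
gripper_force: 0.0
```

Call:
play_rows(
  motion=[
    [0,-0.4,0.1,-0.8,82],
    [0,-0.67,0.2,-1.79,82],
    [0,-0.67,0.2,-1.79,82],
    [0,-0.67,0.2,-1.79,82],
    [0,-0.67,0.2,-1.79,82],
  ],
)

```text
clock: 14.02
position: [0.5642, -0.2922, 0.0912]
ee_rot: [-0.0, -0.117, 0.993, 0.0]
contact_force: [-0.6, -0.6, -0.6]
width: 0.082
gripper_force: 0.0
```

```bash
python3 - <<'E'
from h import go
from rig import manip
import cv2,pickle
go(563.4,-292.8,0,103.5)
d=manip.get_image('wrist');pickle.dump(d,open('w7.pkl','wb'));cv2.imwrite('pics/w7.png',d['img'][:,:,::-1])
E
```

```text
now [ 564.2 -292.2   91.2] psi 103.4 q6 -137 w 82.0 F [-0.6 -0.6 -0.6] grip 0.0 t 14.0
-> [ 0.02 -0.01  2.28 -0.01]
```

View pics/w7.png

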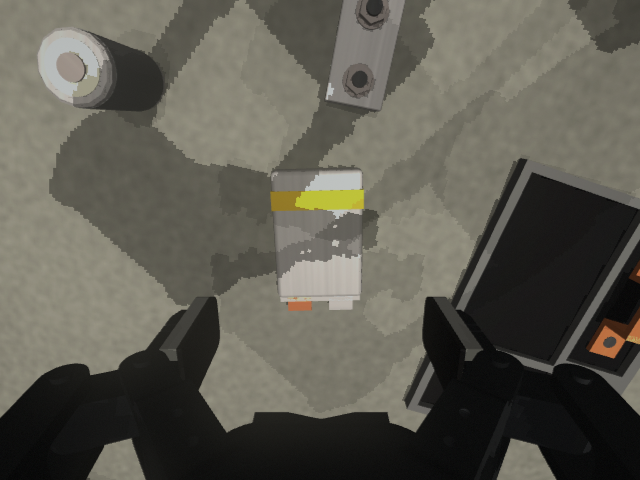

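The pouch body spans (275–362, 170–300) and sits midway between the fingers. I'll descend and grip.

Call:
play_rows(
  motion=[
    [0.02,-0.01,0.6,0,82],
    [0.02,-0.01,1.2,0,80],
    [0.02,-0.01,1.8,0,76],
    [0.02,-0.01,2.2,0,72],
    [0.02,-0.01,2.28,0,70],
  ],
)

```text
clock: 14.7
position: [0.5631, -0.2929, -0.0008]
ee_rot: [-0.001, -0.117, 0.993, 0.001]
contact_force: [0.3, 0.3, 0.5]
width: 0.0702
gripper_force: 0.0
```

Call:
play_rows(
  motion=[
    [0,0,0,0,60],
    [0,0,0,0,45],
    [0,0,0,0,45],
    [0,0,0,0,45],
    [0,0,0,0,45],
  ],
)

```text
clock: 15.32
position: [0.5644, -0.294, 0.0014]
ee_rot: [0.001, -0.117, 0.993, -0.001]
contact_force: [0.3, 0.3, 5.9]
width: 0.054
gripper_force: 64.1
```

```bash
python3 - <<'E'
from h import go
from rig import manip
import pickle
go(550,-141.4,80,85.6)
pickle.dump(manip.get_image('wrist'),open('w8.pkl','wb'))
E
```

```text
now [ 564.4 -294.     1.4] psi 103.5 q6 -137 w 54.0 F [0.3 0.3 5.9] grip 64.1 t 15.3
-> [-0.54  3.79 -1.96  1.79]
```

Gripped at 54 mm. I'll lift gently, then check.

Call:
play_rows(
  motion=[
    [0,0,-0.1,0,45],
    [0,0,-0.3,0,45],
    [0,0,-0.6,0,45],
    [0,0,-0.6,0,45],
  ],
)

```text
clock: 15.88
position: [0.5644, -0.2941, 0.0255]
ee_rot: [0.001, -0.117, 0.993, -0.001]
contact_force: [0.6, -0.6, -2.1]
width: 0.054
gripper_force: 63.3
```

```bash
python3 - <<'E'
from h import go
from rig import manip
import cv2
go(550,-141.4,80,85.6)
d=manip.get_image('wrist');cv2.imwrite('pics/w9.png',d['img'][:,:,::-1])
E
```

```text
now [ 564.4 -294.1   25.5] psi 103.5 q6 -137 w 54.0 F [ 0.6 -0.6 -2.1] grip 63.3 t 15.9
-> [-0.54  3.8  -1.36  1.79]
```

View pics/w9.png

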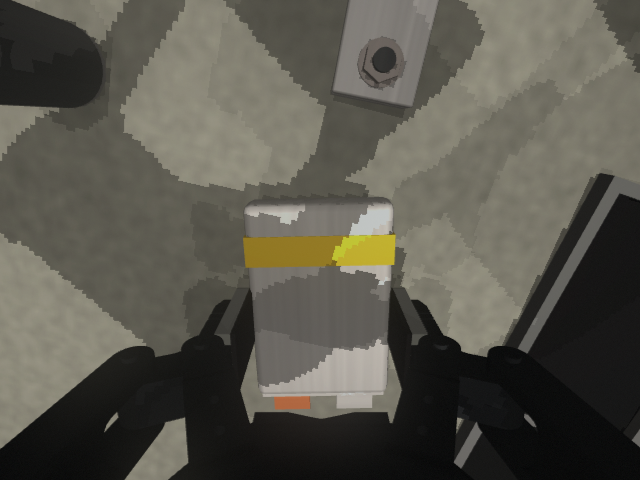

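The pouch is held with the yellow band at (320,250), and the 2.1 N reading matches its weight. I'll carry it low.

Call:
play_rows(
  motion=[
    [0,0.2,-0.2,0,45],
    [-0.1,0.6,-0.4,0,45],
    [-0.2,1.1,-0.5,0,45],
    [-0.25,1.6,-0.5,0,45],
    [-0.3,2.0,-0.5,0,45],
  ],
)

```text
clock: 16.55
position: [0.5559, -0.2108, 0.044]
ee_rot: [-0.0, -0.118, 0.993, 0.0]
contact_force: [-0.3, -1.1, -1.4]
width: 0.054
gripper_force: 63.4
```

Call:
play_rows(
  motion=[
    [-0.1,0.5,0,0.5,45],
    [-0.2,1.0,0,1.0,45],
    [-0.24,1.5,0,1.5,45],
    [-0.24,1.8,0,1.79,45],
    [-0.24,1.8,0,1.79,45],
  ],
)

```text
clock: 17.18
position: [0.5484, -0.1391, 0.0439]
ee_rot: [-0.001, 0.037, 0.999, 0.0]
contact_force: [-0.3, 0.4, -1.3]
width: 0.0541
gripper_force: 63.4
```

Call:
play_rows(
  motion=[
    [0,0,0,0,45],
    [0,0,0,0,45],
  ],
)

```text
clock: 17.42
position: [0.5493, -0.1412, 0.0441]
ee_rot: [0.0, 0.039, 0.999, -0.0]
contact_force: [0.4, -1.7, -1.8]
width: 0.0543
gripper_force: 63.4
```

```bash
python3 - <<'E'
from h import go
from rig import manip
import cv2,pickle
go(550,-141.4,5,85.6)
d=manip.get_image('top');pickle.dump(d,open('top2.pkl','wb'))
d=manip.get_image('wrist');cv2.imwrite('pics/w10.png',d['img'][:,:,::-1])
E
```

```text
now [ 549.3 -141.2   44.1] psi 85.6 q6 -107 w 54.3 F [ 0.4 -1.7 -1.8] grip 63.4 t 17.4
-> [-0.02 -0.    0.98 -0.  ]
```

View pics/w10.png

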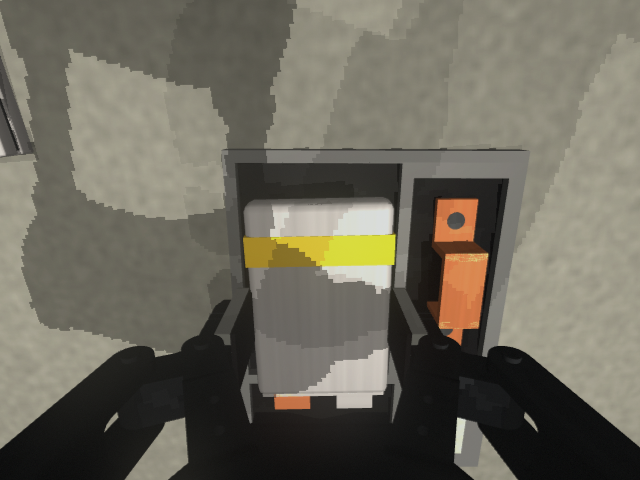

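The link is seated at (457,265) and the pouch hangs over the big pocket. Lowering slowly.

Call:
play_rows(
  motion=[
    [-0.02,0,0.3,0,45],
    [-0.02,0,0.6,0,45],
    [-0.02,0,0.85,0,45],
    [-0.02,0,0.97,0,45],
    [-0.02,0,0.97,0,45],
  ],
)

```text
clock: 18.15
position: [0.5499, -0.1407, 0.005]
ee_rot: [-0.0, 0.039, 0.999, 0.0]
contact_force: [0.1, -0.5, -1.4]
width: 0.0545
gripper_force: 63.4
```

```bash
python3 -c "
from h import go
go(550,-141.4,4.4,85.6)"
```

```text
now [ 549.9 -140.7    5. ] psi 85.6 q6 -107 w 54.5 F [ 0.1 -0.5 -1.4] grip 63.4 t 18.1
-> [-0.   -0.02  0.02 -0.  ]
```

Call:
play_rows(
  motion=[
    [0,0,0.03,0,45],
    [0,0,0.03,0,45],
    [0,0,0.03,0,60],
    [0,0,0.03,0,64],
    [0,0,-0.1,0,64],
  ],
)

```text
clock: 18.77
position: [0.5496, -0.1406, 0.0091]
ee_rot: [-0.0, 0.039, 0.999, 0.0]
contact_force: [0.0, 0.3, 0.3]
width: 0.064
gripper_force: 0.0
```

Call:
play_rows(
  motion=[
    [0,0,-0.5,0,64],
    [0,0,-1.2,0,64],
    [0,0,-2.0,0,64],
    [0,0,-2.2,0,64],
    [0,0,-2.2,0,64],
  ],
)

```text
clock: 19.4
position: [0.5499, -0.1408, 0.0975]
ee_rot: [0.0, 0.039, 0.999, -0.0]
contact_force: [-0.3, 1.2, -0.2]
width: 0.0641
gripper_force: 0.0
```

```bash
python3 -c "
from h import go
go(452.4,-294,90,92)"
```

```text
now [ 549.9 -140.8   97.5] psi 85.6 q6 -107 w 64.1 F [-0.3  1.2 -0.2] grip 0.0 t 19.4
-> [ 2.14 -4.01  0.19 -0.64]
```

Call:
play_rows(
  motion=[
    [0.4,-0.7,0,0,60],
    [0.9,-1.6,0.1,0,55],
    [1.4,-2.6,0.1,0,55],
    [2.14,-4.01,0.19,-0.64,55],
    [2.14,-4.01,0.19,-0.64,55],
  ],
)

```text
clock: 20.02
position: [0.4494, -0.2966, 0.0879]
ee_rot: [-0.002, -0.015, 1.0, 0.001]
contact_force: [0.0, 0.1, -0.7]
width: 0.0551
gripper_force: 0.0
```

Call:
play_rows(
  motion=[
    [0,0,0,0,55],
    [0,0,0,0,55],
  ],
)

```text
clock: 20.27
position: [0.4525, -0.2927, 0.0892]
ee_rot: [-0.0, -0.018, 1.0, 0.001]
contact_force: [0.7, 0.6, -0.8]
width: 0.055
gripper_force: 0.0
```

```bash
python3 - <<'E'
from h import go
from rig import manip
import cv2,pickle
go(452.4,-294,4,92)
d=manip.get_image('wrist');pickle.dump(d,open('w11.pkl','wb'));cv2.imwrite('pics/w11.png',d['img'][:,:,::-1])
E
```

```text
now [ 452.5 -292.7   89.2] psi 92.0 q6 -132 w 55.0 F [ 0.7  0.6 -0.8] grip 0.0 t 20.3
-> [ 0.   -0.03  2.13  0.  ]
```

View pics/w11.png

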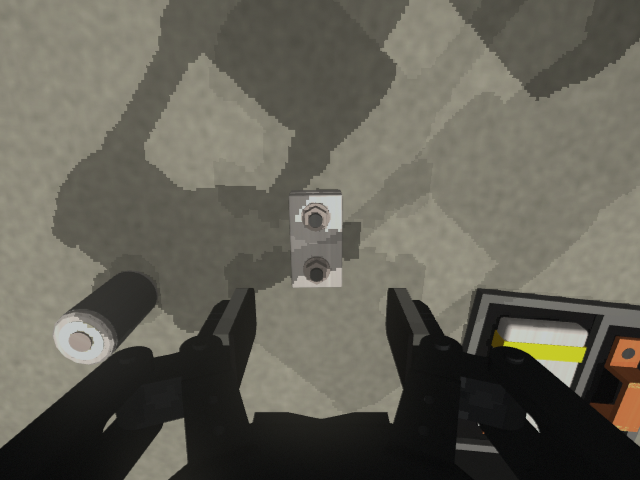

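The two-bolt clamp spans (290–342, 190–287), aligned with the fingers and slightly left. The pouch is in its pocket at (540,350).

Call:
play_rows(
  motion=[
    [0,-0.04,0.6,0,55],
    [0,-0.04,1.2,0,55],
    [0,-0.04,1.8,0,55],
    [0,-0.04,2.1,0,55],
    [0,-0.04,2.1,0,55],
  ],
)

```text
clock: 20.95
position: [0.4523, -0.2947, 0.0051]
ee_rot: [-0.001, -0.018, 1.0, 0.001]
contact_force: [-0.1, -0.5, -0.1]
width: 0.055
gripper_force: 0.0
```

Call:
play_rows(
  motion=[
    [0,0,0,0,20],
    [0,0,0,0,20],
    [0,0,0,0,20],
    [0,0,0,0,20],
    [0,0,0,0,20],
  ],
)

```text
clock: 21.58
position: [0.4531, -0.2962, 0.0069]
ee_rot: [0.001, -0.017, 1.0, -0.001]
contact_force: [0.0, 2.0, 6.4]
width: 0.0302
gripper_force: 60.2
```

Call:
play_rows(
  motion=[
    [0,0,-0.3,0,20],
    [0,0,-0.9,0,20],
    [0,0,-1.6,0,20],
    [0,0,-2.2,0,20],
    [0,0,-2.2,0,20],
  ],
)

```text
clock: 22.2
position: [0.4532, -0.2966, 0.0957]
ee_rot: [0.002, -0.017, 1.0, -0.002]
contact_force: [0.9, 0.2, -1.8]
width: 0.0303
gripper_force: 59.7
```

```bash
python3 -c "
from h import go
go(649.9,-147.1,96,-4.4)"
```

```text
now [ 453.2 -296.6   95.7] psi 92.0 q6 -133 w 30.3 F [ 0.9  0.2 -1.8] grip 59.7 t 22.2
-> [-5.04  3.57 -0.01  9.64]
```

Call:
play_rows(
  motion=[
    [-0.4,0.3,0,0,20],
    [-1.0,0.7,0,0,20],
    [-1.7,1.2,0,0,20],
    [-2.5,1.8,0,0,20],
    [-3.2,2.3,0,0,20],
  ],
)

```text
clock: 22.82
position: [0.5778, -0.1969, 0.0919]
ee_rot: [-0.001, -0.018, 1.0, 0.001]
contact_force: [0.2, -0.1, -1.5]
width: 0.0302
gripper_force: 59.7
```

Call:
play_rows(
  motion=[
    [-0.7,0.5,0,1,20],
    [-1.3,0.9,0,2,20],
    [-1.84,1.27,0,3,20],
    [-1.84,1.27,0,4,20],
    [-1.84,1.27,0,5,20],
  ],
)

```text
clock: 23.45
position: [0.6486, -0.1439, 0.0914]
ee_rot: [-0.002, 0.409, 0.913, 0.0]
contact_force: [0.1, 0.0, -0.7]
width: 0.0302
gripper_force: 59.7
```

Call:
play_rows(
  motion=[
    [0,0,0,1,20],
    [0,0,0,2,20],
    [0,0,0,3,20],
    [0,0,0,4,20],
    [0,0,0,4.64,20],
  ],
)

```text
clock: 24.08
position: [0.6484, -0.1444, 0.0916]
ee_rot: [-0.002, 0.735, 0.678, -0.001]
contact_force: [0.1, 0.9, -1.9]
width: 0.0304
gripper_force: 59.7
```

Call:
play_rows(
  motion=[
    [0,0,0,0,20],
    [0,0,0,0,20],
    [0,0,0,0,20],
  ],
)

```text
clock: 24.45
position: [0.6487, -0.1457, 0.0933]
ee_rot: [-0.0, 0.734, 0.68, -0.0]
contact_force: [-0.5, 0.3, -1.4]
width: 0.0302
gripper_force: 59.7
```

```bash
python3 - <<'E'
from h import go
from rig import manip
import cv2,pickle
go(649.9,-147.1,10.5,-4.4)
d=manip.get_image('wrist');pickle.dump(d,open('w12.pkl','wb'));cv2.imwrite('pics/w12.png',d['img'][:,:,::-1])
E
```

```text
now [ 648.7 -145.7   93.3] psi -4.4 q6 -14 w 30.2 F [-0.5  0.3 -1.4] grip 59.7 t 24.4
-> [-0.03  0.03  2.07  0.  ]
```

View pics/w12.png

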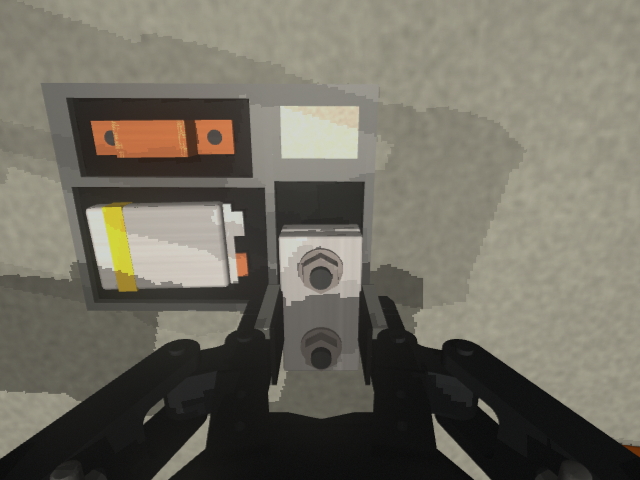

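The link (160,138) and the pouch (165,247) are seated, and the clamp is over the end pocket. Lowering it.

Call:
play_rows(
  motion=[
    [-0.03,0.03,0.6,0,20],
    [-0.03,0.03,1.2,0,20],
    [-0.03,0.03,1.8,0,20],
    [-0.03,0.03,2.07,0,20],
    [-0.03,0.03,2.09,0,20],
  ],
)

```text
clock: 25.12
position: [0.6502, -0.1473, 0.0104]
ee_rot: [0.0, 0.734, 0.679, 0.0]
contact_force: [-0.6, -0.5, -0.4]
width: 0.0303
gripper_force: 59.7
```

Call:
play_rows(
  motion=[
    [0,0,0,0,20],
    [0,0,0,0,42],
    [0,0,0,0,42],
    [0,0,-0.1,0,42],
    [0,0,-0.6,0,42],
  ],
)

```text
clock: 25.75
position: [0.6489, -0.1469, 0.0334]
ee_rot: [-0.001, 0.734, 0.679, -0.001]
contact_force: [-0.3, -0.4, 0.3]
width: 0.042
gripper_force: 0.0
```

Call:
play_rows(
  motion=[
    [0,0,-0.6,0,45],
    [0,0,-1.5,0,50],
    [0,0,-2.2,0,56],
    [0,0,-2.2,0,56],
    [0,0,-2.2,0,56],
  ],
)

```text
clock: 26.38
position: [0.6492, -0.1471, 0.1214]
ee_rot: [-0.001, 0.734, 0.679, -0.0]
contact_force: [-0.6, -0.4, 0.0]
width: 0.0557
gripper_force: 0.0
```

```bash
python3 - <<'E'
from h import go
go(497.6,-417.4,140,70)
E
```

```text
now [ 649.2 -147.1  121.4] psi -4.4 q6 -14 w 55.7 F [-0.6 -0.4  0. ] grip 0.0 t 26.4
-> [-7.03 -3.26 -0.46 -7.44]
```

Call:
play_rows(
  motion=[
    [-0.6,-0.3,-0.1,0,64],
    [-1.5,-0.7,-0.2,0,64],
    [-2.4,-1.1,-0.3,0,64],
    [-3.3,-1.5,-0.4,0,64],
    [-4.2,-2.0,-0.46,0,64],
  ],
)

```text
clock: 27.0
position: [0.5559, -0.3092, 0.1387]
ee_rot: [-0.001, 0.734, 0.679, -0.0]
contact_force: [-0.2, 0.1, -0.4]
width: 0.064
gripper_force: 0.0
```

Call:
play_rows(
  motion=[
    [-0.9,-0.4,0,-1,64],
    [-1.8,-0.8,0,-2,64],
    [-2.6,-1.1,0,-3,64],
    [-2.83,-1.26,0,-4,64],
    [-2.83,-1.26,0,-5,64],
  ],
)

```text
clock: 27.62
position: [0.4966, -0.418, 0.1383]
ee_rot: [-0.002, 0.376, 0.927, 0.001]
contact_force: [-0.2, 0.2, -0.1]
width: 0.0644
gripper_force: 0.0
```

Call:
play_rows(
  motion=[
    [0,0,0,-1,64],
    [0,0,0,-2,64],
    [0,0,0,-3,64],
    [0,0,0,-3.4,64],
    [0,0,0,-3.4,64],
  ],
)

```text
clock: 28.25
position: [0.4975, -0.4169, 0.1387]
ee_rot: [-0.001, 0.091, 0.996, 0.001]
contact_force: [1.0, 0.1, -0.8]
width: 0.0638
gripper_force: 0.0
```

```bash
python3 - <<'E'
from h import go
from rig import manip
import cv2,pickle
go(497.6,-417.4,22,79.9)
d=manip.get_image('wrist');pickle.dump(d,open('w13.pkl','wb'));cv2.imwrite('pics/w13.png',d['img'][:,:,::-1])
E
```

```text
now [ 497.5 -416.9  138.7] psi 79.5 q6 -126 w 63.8 F [ 1.   0.1 -0.8] grip 0.0 t 28.2
-> [-0.   -0.01  2.92 -0.04]
```

View pics/w13.png

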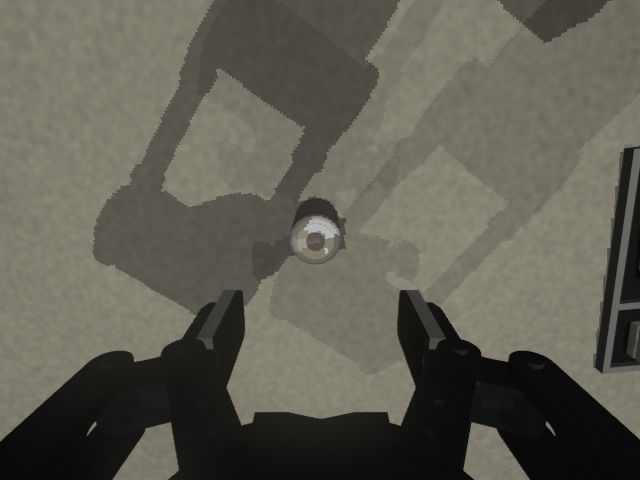

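The thick cell is at (317,241), centred between the fingers (mid ≈ 321). Descend and grip.

Call:
play_rows(
  motion=[
    [0,-0.04,0.5,0,64],
    [0,-0.04,1.1,0,64],
    [0,-0.04,1.8,0,64],
    [0,-0.04,2.4,0,60],
    [0,-0.04,2.9,0,60],
  ],
)

```text
clock: 28.92
position: [0.4973, -0.4186, 0.0227]
ee_rot: [-0.001, 0.091, 0.996, 0.001]
contact_force: [0.1, -0.5, 0.1]
width: 0.0601
gripper_force: 0.0
```

Call:
play_rows(
  motion=[
    [0,0,0,0,50],
    [0,0,0,0,25],
    [0,0,0,0,25],
    [0,0,0,0,25],
    [0,0,0,0,25],
  ],
)

```text
clock: 29.55
position: [0.4982, -0.4194, 0.0251]
ee_rot: [0.0, 0.091, 0.996, -0.0]
contact_force: [0.3, 0.2, 0.9]
width: 0.0318
gripper_force: 59.6
```

Call:
play_rows(
  motion=[
    [0,0,-0.1,0,25],
    [0,0,-0.4,0,25],
    [0,0,-0.7,0,25],
    [0,0,-0.7,0,25],
  ],
)

```text
clock: 30.05
position: [0.4988, -0.42, 0.0543]
ee_rot: [0.001, 0.091, 0.996, -0.001]
contact_force: [0.7, -0.0, -1.0]
width: 0.0314
gripper_force: 59.5
```

```bash
python3 - <<'E'
from h import go
go(547.6,117.4,85,79.9)
E
```

```text
now [ 498.8 -420.    54.3] psi 79.6 q6 -126 w 31.4 F [ 0.7 -0.  -1. ] grip 59.5 t 30.1
-> [ 1.23 13.43 -0.77 -0.03]
```

Call:
play_rows(
  motion=[
    [0,0,-0.4,0,25],
    [0,0.4,-0.9,0,25],
    [0.1,1.1,-1.2,0,25],
    [0.2,2.0,-1.2,0,25],
    [0.3,3.0,-1.2,0,25],
  ],
)

```text
clock: 30.68
position: [0.5076, -0.2959, 0.1015]
ee_rot: [0.0, 0.091, 0.996, 0.0]
contact_force: [0.3, 0.4, -2.9]
width: 0.0316
gripper_force: 59.6
```

Call:
play_rows(
  motion=[
    [0.1,1.1,0,0,25],
    [0.2,2.2,0,0,25],
    [0.3,3.3,0,0,25],
    [0.4,4.4,0,0,25],
    [0.5,5.5,0,0,25],
  ],
)

```text
clock: 31.3
position: [0.5268, -0.0756, 0.1013]
ee_rot: [0.0, 0.09, 0.996, 0.0]
contact_force: [0.4, 0.1, -1.7]
width: 0.0316
gripper_force: 59.6
```

Call:
play_rows(
  motion=[
    [0.1,1.0,0,0,25],
    [0.2,2.0,0,0,25],
    [0.3,3.0,0,0,25],
    [0.4,4.0,0,0,25],
    [0.43,4.6,0,0,25],
  ],
)

```text
clock: 31.92
position: [0.5424, 0.1086, 0.1013]
ee_rot: [-0.0, 0.09, 0.996, 0.0]
contact_force: [0.8, -0.7, -1.2]
width: 0.0311
gripper_force: 59.7
```

Call:
play_rows(
  motion=[
    [0,0.33,0,0,25],
    [0,0.33,0,0,25],
    [0,0.33,0,0,25],
    [0,0.33,0,0,25],
  ],
)

```text
clock: 32.42
position: [0.5465, 0.1172, 0.1005]
ee_rot: [-0.0, 0.091, 0.996, -0.0]
contact_force: [1.0, -0.1, -1.0]
width: 0.032
gripper_force: 59.7
```

```bash
python3 - <<'E'
from h import go
from rig import manip
import cv2,pickle
go(547.6,117.4,29,79.9)
d=manip.get_image('wrist');pickle.dump(d,open('w14.pkl','wb'));cv2.imwrite('pics/w14.png',d['img'][:,:,::-1])
E
```

```text
now [546.5 117.2 100.5] psi 79.5 q6 -75 w 32.0 F [ 1.  -0.1 -1. ] grip 59.7 t 32.4
-> [-0.03  0.01  1.79 -0.04]
```

I've now viewed 15 pictures, one over the 14 allowed, so I'll view no more and check by numbers from here. Lowering the cell.

Call:
play_rows(
  motion=[
    [-0.03,0,0.4,0,25],
    [-0.03,0,0.9,0,25],
    [-0.03,0,1.4,0,25],
    [-0.03,0,1.7,0,25],
    [-0.03,0,1.78,0,25],
  ],
)

```text
clock: 33.1
position: [0.5471, 0.1175, 0.0281]
ee_rot: [-0.001, 0.091, 0.996, -0.0]
contact_force: [-3.6, -1.0, 9.0]
width: 0.0318
gripper_force: 60.8
```

Call:
play_rows(
  motion=[
    [0,0,0.02,0,25],
    [0,0,0.04,0,25],
    [0,0,0.04,0,25],
  ],
)

```text
clock: 33.48
position: [0.5483, 0.118, 0.0282]
ee_rot: [0.001, 0.091, 0.996, 0.0]
contact_force: [-0.2, 0.4, -1.7]
width: 0.0315
gripper_force: 59.7
```

Call:
play_rows(
  motion=[
    [0,0,0,0,36],
    [0,0,0,0,50],
    [0,0,0,0,60],
    [0,0,0,0,60],
    [0,0,-0.3,0,60],
  ],
)

```text
clock: 34.1
position: [0.547, 0.1178, 0.0393]
ee_rot: [-0.001, 0.091, 0.996, -0.0]
contact_force: [-0.1, 0.8, -0.3]
width: 0.0597
gripper_force: 0.0
```

Call:
play_rows(
  motion=[
    [0,0,-0.8,0,60],
    [0,0,-1.8,0,60],
    [0,0,-2.8,0,60],
    [0,0,-3.6,0,60],
    [0,0,-4.2,0,60],
  ],
)

```text
clock: 34.72
position: [0.5483, 0.1179, 0.2104]
ee_rot: [0.001, 0.091, 0.996, 0.0]
contact_force: [0.2, 0.6, -0.7]
width: 0.0601
gripper_force: 0.0
```

Call:
play_rows(
  motion=[
    [1,0,0,0,60],
    [2,0,0,0,60],
    [3,0,0,0,60],
    [4,0,0,0,60],
    [5,0,0,0,60],
  ],
)

```text
clock: 35.35
position: [0.3499, 0.1542, 0.2085]
ee_rot: [0.001, 0.091, 0.996, 0.0]
contact_force: [-0.2, 0.9, 0.7]
width: 0.0601
gripper_force: 0.0
```

Call:
play_rows(
  motion=[
    [0,0,0,0,60],
    [0,0,0,0,60],
    [0,0,0,0,60],
    [0,0,0,0,60],
  ],
)

```text
clock: 35.85
position: [0.352, 0.1539, 0.2077]
ee_rot: [-0.0, 0.091, 0.996, 0.0]
contact_force: [0.4, 0.6, 0.0]
width: 0.06
gripper_force: 0.0
```

```bash
python3 - <<'E'
from h import go
from rig import manip
import numpy as np,cv2
go(350,100,190,80)
o={'tray3':((589.0,-117.4),-4.4),'tray2':(None,-10.2)}
rot=lambda a:np.array([[np.cos(a),-np.sin(a)],[np.sin(a),np.cos(a)]])
R2=rot(np.radians(-10.2));o2=((np.array([613.1,104.9])-R2@[32,0])+(np.array([547.6,117.4])-R2@[-35,0]))/2
# median of several depth pictures, cloud in each tray frame
ds=[manip.get_image('top') for _ in range(5)];d=ds[0]
z=np.median([k['range_z'] for k in ds],0)
v,u=np.mgrid[:480,:640];C=np.stack([(u-d['cx'])/d['fx']*z,(v-d['cy'])/d['fy']*z,z],-1)
X=((C-d['t'])@d['R'])*1e3
for n,orig,a,c,half in [('pouch',o['tray3'][0],-4.4,(-31,-27),(60,40)),('link',o['tray3'][0],-4.4,(-31,42),(53,23)),('long',o['tray3'][0],-4.4,(63,-25),(28,42)),('thick',o2,-10.2,(-35,0),(28,28)),('short',o2,-10.2,(32,0),(30,28))]:
    Y=(X[...,:2]-orig)@rot(np.radians(a));q=Y-c
    m=(abs(q[...,0])<half[0]-2)&(abs(q[...,1])<half[1]-2)&(z>0)
    p=q[m];h=X[...,2][m];k=h>(11 if n!='link' else 5)
    t=p[k];print(n,'floor',np.percentile(h,5).round(1),'n',k.sum(),'centre',((t.min(0)+t.max(0))/2).round(1),'size',np.ptp(t,axis=0).round(1),'h pct',np.percentile(h[k],[20,50,80,98]).round(1))
    A=np.c_[t,np.ones(len(t))]
    kk=abs(h[k]-np.median(h[k]))<4;s=np.linalg.lstsq(A[kk],h[k][kk],rcond=None)[0];print('   tilt rad',s[:2].round(3))
for n,(x,y,hh) in {'thin':(503.6,426.9,65)}.items():
    m=(np.hypot(X[...,0]-x,X[...,1]-y)<25)&(X[...,2]>50);print(n,X[m].mean(0).round(1),m.sum())
cv2.imwrite('pics/end.png',d['img'][:,:,::-1])
E
```

```text
now [352.  153.9 207.7] psi 79.5 q6 -66 w 60.0 F [0.4 0.6 0. ] grip 0.0 t 35.9
-> [-0.2  -1.33  0.44 -0.05]
pouch floor 0.8 n 799 centre [-0.7  1.9] size [95.7 57.1] h pct [14.9 16.  17.2 18.9]
   tilt rad [-0.003 -0.002]
link floor 0.7 n 283 centre [2.1 1. ] size [97.1 38.9] h pct [ 6.   8.7 24.5 26.3]
   tilt rad [-0.001  0.016]
long floor 0.7 n 319 centre [4.1 4.6] size [32.2 59.8] h pct [19.5 20.7 23.1 31. ]
   tilt rad [ 0.015 -0.009]
thick floor 0.9 n 172 centre [3.5 4.3] size [36.9 37.5] h pct [59.1 61.9 63.4 65.5]
   tilt rad [-0.005 -0.018]
short floor 0.7 n 194 centre [2.8 0.8] size [35.9 31.8] h pct [19.5 20.8 22.4 31.1]
   tilt rad [ 0.002 -0.004]
thin [504.9 426.4  61.8] 59
```

All five parts measure within about 5 mm of their pocket centres, at seated heights and level. The thin cell is within about 1.5 mm of its start.

```bash
python3 -c "
from rig import manip
print(manip.sign_off())"
```

```text
the job is handed in; nothing more can be done
None
```

I placed all five parts in their pockets and handed the job in at about 36 s; the final depth check put each within about 5 mm of its pocket centre, level and seated, with the thin cell unmoved (wrench never approached, but not re-measured), and I viewed 15 pictures, one over the limit of 14.

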